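# Jog the lettering rail towards the teal paint

## Task

Bring the brush carriage of the lettering rail over to its paint: tilt the joystick with the teal knob sideways, nearly all the way, to the side on which the open teal paint pot stands, hold it there for at least two seconds, then let it spring back to centre. Never tilt it to the wrong side, and leave the joystick with the red knob and both paint jars (teal and white) undisturbed.

Things in the scene. Friction and masses are not known exactly. Their poses are not given: they have to be found in the camera images.
- teal_stick (a joint): Tilt (rad) of the stick with the teal ball knob (34 mm in diameter; centre 100 mm from the pivot, on a 12 mm stick). 0 is upright, where a spring centres it; positive tilts it to its box's +y, only along y; stops at +-0.44 (25 degrees); 0.30 is over far enough. The spring pushes back with 3.5 N at the knob at the stop; let go, it is upright in 0.5 s without swinging past.
- teal_pivot (a point): Pivot of the teal stick: middle of the top face of its grey box (110 x 110 x 50 mm, bolted down), 50 mm above the table. Axes of the box: z up, the stick tilts along y (y is the robot's left, turned at most 15 degrees); with the stick upright the knob's centre is at z = +100 mm. A black plate on the box's top runs along y; a small teal mark lies on its -x (robot) side.
- teal_pot_mid (a point): Centre of the open teal paint pot (round, 80 mm in diameter, 90 mm high, upright and loose on the table, teal paint inside, pale label), half-way up, 45 mm above the table. It stands to the left or the right of both boxes. Its flat teal lid (82 mm wide, 10 mm thick) lies on the table beside it.
- red_knob (a point): Centre of the red ball knob (34 mm in diameter) of the other joystick, a bystander of the same build on its own grey box, 180 mm or more to one side of the teal one; 150 mm above the table.
- white_jar_mid (a point): Centre of the shut white jar (round, 76 mm in diameter, 100 mm high, loose), half-way up, 50 mm above the table; a bystander on the opposite side of the boxes from the teal pot.
There are look-alikes about, which are no part of the job. What is shaped like the part that bears teal_stick but orange or purple is not meant.

How it is judged:
By the outcome, as a careful person would: the job done as asked, in the order asked, and still so for the second after the job is handed in, with the robot touching nothing.
It also fails if it takes over 35 s, if anything falls off the work surface, if the arm or the gripper's body presses on something with over 40 N, if the wrist force passes 120 N, or if a joint passes its speed limit or range.

## Robot

A 6-joint arm with a two-finger parallel gripper is mounted at the origin on the work surface. World frame = base frame: x ahead of the robot, y to its left, z up, the work surface at z = 0. Lengths are in m, angles in rad, forces in N, time in s.
With the tool pointing down it reaches from about 0.35 to 0.975 m from the base axis. Payload 4.9 kg.
Tool frame: the origin (TCP) lies at the very end of the fingers, on their centre line; the grasp point (between the pads) lies 19 mm behind it (manip.tcp_to_grasp is the distance from the TCP to the grasp point, in m); z points along the fingers, y is the direction in which the jaws open and shut (so a half turn about z gives the same grasp; the last joint's range is limited). The gripper opens to 85 mm and grips with 20 to 120 N. Pads are 22 mm wide; open, the fingers measure 114 mm over their backs; the gripper's body (76 mm by 85 mm) begins 54 mm behind the grasp point. The pads swing forward as they close: fully open they stand 13 mm farther back than shut.
Start: joints at [-1.287, 0.053, 1.613, -0, 1.476, -0.119], TCP at [0.245, -0.575, 0.231] pointing down, gripper open.
Joint ranges: [-3.01, 3.01], [-1.01, 2.22], [0.06, 2.58], [-1.02, 4.17], [0.09, 2.62], [-3.14, 3.14]. Speed limits (rad/s): [2.57, 2.57, 3.14, 3.14, 3.14, 3.14].

## Interface

Orientations are given as a unit quaternion [w, x, y, z].
In Python, from plant import sensors, cams, job, finder, manip gives the robot as it stands.
- The arm moves only by the shell command python3 -m pendant 'ROWS'. ROWS is JSON, a list of rows, each an object of numbers: "wx", "wy", "wz": the turn, a rotation vector about the tool's x, y, z in degrees; "dx", "dy", "dz": the shift along the tool's x, y, z in m; "hand": the gripper's target within -1 to 1 (fully open at 1, half-way at 0, shut at -1). A call has 1 to 20 rows; each row is the pose to reach, as a shift and turn from the pose commanded when the call began, along the tool's axes at that moment; what a row does not reach only later rows make up. A row lasts 1/12 s, in which the tool goes at most 41.7 mm and 7.16 degrees, less where a joint would pass 70% of its speed; a pose out of reach is approached as far as the arm can. A call with a gripper value outside its range is refused whole. The fingers move at their own pace and stop on an object; the grip force is fixed at half the most. Time passes only in rows, so rows that repeat a pose let the fingers close. It gives the time, the measured TCP pose, the force and the opening at its end, in the units of the state.
- sensors.state(): the state, without advancing time (a new reading comes with each control period).
- cams.grab_frame(name): name is "side" or "top"; returns (picture, depth): 420x560x3 uint8, red, green, blue; 420x560 float32, m along the optical axis (not along the pixel's ray), 0 where there is no reading.
- cams.calibration(name): a dict with "fov_y" (degrees; the focal length in pixels is half the picture's height over the tangent of half this angle, whatever the lens; pixels are square), "cx", "cy" (the principal point, pixels), "pose" (4x4, takes a point from camera to world coordinates). Camera axes: x right, y down, z forward; pixel columns grow to the right and rows downward; lengths in m; the calibration is good to about 2 mm. A picture is of the moment at which its call begins. calibration takes no time and is no camera call.
- job.job_done(): hands the job in, once; it reports no verdict.
Trained networks look in the newest picture that a camera, given by its name, has taken for a name from the list of things; names that differ only in an ending like _2 or _b are one class to them, and where a whole thing is asked for, a point or a joint stands for the part that bears it (a point fixed in the world has none). Each returns a list of dicts, best first, with "score" (0 to 1); they miss things now and then, are a little off and sometimes report something else, mostly with a low value. They report only what shows in the picture. A call takes as long as a camera call. They do not tell look-alikes from the thing itself.
- finder.look_for(camera, thing): "position" ([x, y, z] in m, in world coordinates, good to about 4 mm: the middle of the surface that is visible of it).
The state is a dict: "time": time; "joint_pos": joint angles; "joint_vel": joint speeds; "joint_efforts": joint torques, N m; "tool_pos": TCP position; "tool_rot": TCP orientation; "contact_force": force on the tool from outside, world axes, zero at the start; "ft_torque": the same for the moment, N m; "gripper_width": opening from 0.0 (shut) to 1.0 (fully open).
Only numpy, scipy, OpenCV 4.12 (cv2) and the standard library are available. Lean on these libraries where they do the work, as an engineer would, in place of code of your own. Each camera call takes 0.05 s, during which the arm holds its last target. There are 200 camera calls.

## Working session

There is one attempt and no reset: what is moved stays moved. The work goes in short steps, Python scripts to look and compute and a shell command to move; the robot and the scene stay as the last step left them, time stands still between calls to the robot, and variables do not carry over. Pictures are saved under pics/ and viewed, about 8 in all and at most 12, crops included, and the job is handed in when it is done.

```bash
mkdir -p pics
python3 - <<'E'
from plant import sensors,cams,finder
import cv2,numpy as np
s=sensors.state();print(s['time'],s['tool_pos'],s['tool_rot'],s['gripper_width'])
for c in ['top','side']:
    p,d=cams.grab_frame(c);cv2.imwrite(f'pics/{c}0.png',p[:,:,::-1]);np.savez(f'{c}0.npz',p=p,d=d)
    k=cams.calibration(c);T=np.linalg.inv(k['pose']);f=210/np.tan(np.radians(k['fov_y']/2))
    for t in ['teal_stick','teal_pot_mid','red_knob','white_jar_mid','teal_pivot']:
        try:
            for r in finder.look_for(c,t)[:4]:
                q=T[:3,:3]@np.array(r['position'])+T[:3,3]
                print(c,t,round(r['score'],2),np.round(r['position'],3),'px',np.round([k['cx']+f*q[0]/q[2],k['cy']+f*q[1]/q[2]]))
        except Exception as e: print(c,t,e)
E
```

```text
0.0 [ 0.24483272 -0.57436791  0.23004768] [-1.02776461e-03  9.79787428e-01  2.00038827e-01 -8.65934608e-05] 0.9980334019190551
top teal_stick 0.66 [ 0.594 -0.118  0.081] px [310. 178.]
top teal_stick 0.56 [ 0.376 -0.028  0.157] px [281. 258.]
top teal_stick 0.5 [ 0.421 -0.207  0.077] px [343. 239.]
top teal_pot_mid 0.97 [0.608 0.345 0.064] px [147. 177.]
top red_knob 0.6 [0.536 0.129 0.084] px [222. 201.]
top white_jar_mid 0.75 [ 0.65  -0.348  0.098] px [392. 156.]
top teal_pivot 0.98 [ 0.423 -0.206  0.048] px [341. 238.]
top teal_pivot 0.95 [ 0.378 -0.03   0.055] px [280. 256.]
side teal_stick 0.63 [ 0.425 -0.207  0.084] px [341. 172.]
side teal_stick 0.61 [ 0.369 -0.025  0.085] px [348. 223.]
side teal_stick 0.6 [ 0.594 -0.116  0.087] px [265. 180.]
side teal_pot_mid 0.84 [0.6   0.349 0.063] px [169. 344.]
side red_knob 0.66 [0.546 0.134 0.083] px [245. 256.]
side red_knob 0.3 [ 0.651 -0.335  0.074] px [273. 136.]
side white_jar_mid 0.56 [ 0.65  -0.338  0.073] px [274. 136.]
side white_jar_mid 0.24 [ 0.59  -0.117  0.085] px [267. 181.]
side teal_pivot 0.87 [ 0.588 -0.102  0.054] px [266. 194.]
side teal_pivot 0.64 [ 0.429 -0.197  0.051] px [337. 185.]
side teal_pivot 0.6 [ 0.377 -0.008  0.05 ] px [341. 239.]
```

View pics/top0.png

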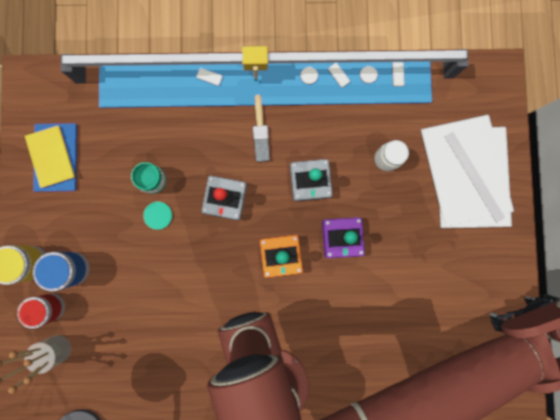

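View pics/side0.png

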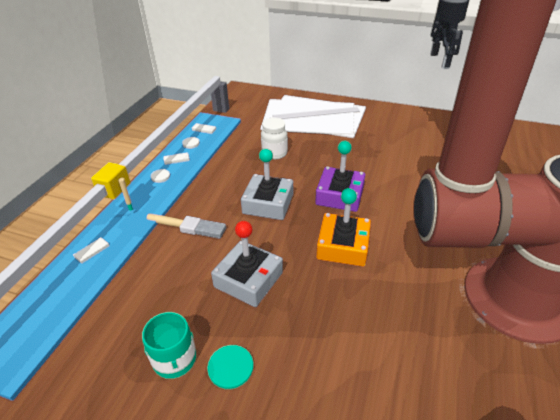

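Top view: grey box with teal knob at px (311,179); look-alikes are purple (343,238) and orange (281,256). The red knob is at (222,197), the teal pot at (147,177) on the left (+y), and the white jar at (392,156) on the right. The grey-boxed teal one fits. I'll confirm it in a crop and measure knob and yaw.

```bash
cat > h.py <<'E'
import numpy as np,cv2
from plant import cams
def cloud(c,d):
    k=cams.calibration(c);f=210/np.tan(np.radians(k['fov_y']/2))
    v,u=np.mgrid[:420,:560];P=np.stack([(u-k['cx'])/f*d,(v-k['cy'])/f*d,d],-1)
    return P@k['pose'][:3,:3].T+k['pose'][:3,3]
E
python3 - <<'E'
from h import *
from scipy.optimize import least_squares
for c in ['top','side']:
    z=np.load(c+'0.npz');p,d=z['p'],z['d'];W=cloud(c,d);h=cv2.cvtColor(p,cv2.COLOR_RGB2HSV)
    print(c,'depth range',d.min(),d.max())
    near=(d>0)&(np.hypot(W[...,0]-.594,W[...,1]+.118)<.1)
    for nm,lo,hi,zr in [('teal',70,95,(.12,.18))]:
        m=near&(h[...,0]>lo)&(h[...,0]<hi)&(h[...,1]>120)&(W[...,2]>zr[0])&(W[...,2]<zr[1]);Q=W[m]
        r=least_squares(lambda x:np.linalg.norm(Q-x,axis=1)-.017,Q.mean(0)-[0,0,.01],loss='soft_l1',f_scale=.002)
        print('knob',m.sum(),r.x.round(4),np.sqrt(np.mean(r.fun**2)))
    m=near&(h[...,0]>lo)&(h[...,0]<hi)&(h[...,1]>100)&(W[...,2]>.04)&(W[...,2]<.065);print('mark',m.sum(),W[m].mean(0).round(3))
    m=near&(W[...,2]>.045)&(W[...,2]<.056);r=cv2.minAreaRect((W[m][:,:2]*1000).astype(np.float32));print('boxtop',r)
    v,u=(179,311) if c=='top' else (185,268)
    cv2.imwrite(f'pics/c_{c}.png',cv2.resize(p[v-45:v+45,u-60:u+60,::-1],None,fx=3.3,fy=3.3,interpolation=2))
a,b=[cv2.imread(f'pics/c_{c}.png') for c in('top','side')];cv2.imwrite('pics/crop.png',np.hstack([a,b]))
E
```

```text
top depth range 0.0 2.1856565
knob 116 [ 0.5962 -0.1225  0.1502] 0.001789716988237322
mark 36 [ 0.579 -0.137  0.054]
boxtop ((595.8094482421875, -122.47024536132812), (110.03540802001953, 109.85892486572266), 4.136139392852783)
side depth range 0.0 3.2589273
knob 138 [ 0.5961 -0.1271  0.1522] 0.001417313252237214
mark 23 [ 0.554 -0.128  0.055]
boxtop ((594.8385009765625, -125.60772705078125), (109.06475830078125, 112.00281524658203), 4.170841217041016)
```

View pics/crop.png

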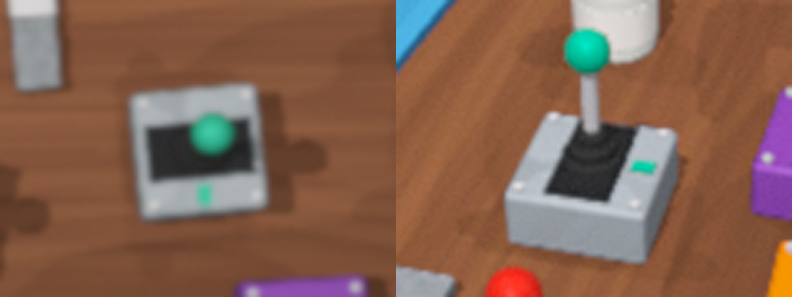

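Confirmed: the grey box with the teal knob has its pivot at about (0.5955, -0.1245) and yaw +4.2°. Both cameras agree within 5 mm. The pot is on +y, so I push toward +y from the -y side. First I move above the approach point with the gripper shut.

```bash
python3 -m pendant '[{"dx":0.479,"dy":-0.218,"wz":18.9,"hand":-1},{"dx":0.479,"dy":-0.218,"wz":18.9,"hand":-1},{"dx":0.479,"dy":-0.218,"wz":18.9,"hand":-1},{"dx":0.479,"dy":-0.218,"wz":18.9,"hand":-1},{"dx":0.479,"dy":-0.218,"wz":18.9,"hand":-1},{"dx":0.479,"dy":-0.218,"wz":18.9,"hand":-1},{"dx":0.479,"dy":-0.218,"wz":18.9,"hand":-1},{"dx":0.479,"dy":-0.218,"wz":18.9,"hand":-1},{"dx":0.479,"dy":-0.218,"wz":18.9,"hand":-1},{"dx":0.479,"dy":-0.218,"wz":18.9,"hand":-1},{"dx":0.479,"dy":-0.218,"wz":18.9,"hand":-1},{"dx":0.479,"dy":-0.218,"wz":18.9,"hand":-1},{"dx":0.479,"dy":-0.218,"wz":18.9,"hand":-1},{"dx":0.479,"dy":-0.218,"wz":18.9,"hand":-1},{"dx":0.479,"dy":-0.218,"wz":18.9,"hand":-1},{"dx":0.479,"dy":-0.218,"wz":18.9,"hand":-1},{"dx":0.479,"dy":-0.218,"wz":18.9,"hand":-1},{"dx":0.479,"dy":-0.218,"wz":18.9,"hand":-1}]'
```

```text
invalid input
```

```bash
python3 -m pendant '[{"wx":0,"wy":0,"wz":18.9,"dx":0.479,"dy":-0.218,"dz":0,"hand":-1},{"wx":0,"wy":0,"wz":18.9,"dx":0.479,"dy":-0.218,"dz":0,"hand":-1},{"wx":0,"wy":0,"wz":18.9,"dx":0.479,"dy":-0.218,"dz":0,"hand":-1},{"wx":0,"wy":0,"wz":18.9,"dx":0.479,"dy":-0.218,"dz":0,"hand":-1},{"wx":0,"wy":0,"wz":18.9,"dx":0.479,"dy":-0.218,"dz":0,"hand":-1},{"wx":0,"wy":0,"wz":18.9,"dx":0.479,"dy":-0.218,"dz":0,"hand":-1},{"wx":0,"wy":0,"wz":18.9,"dx":0.479,"dy":-0.218,"dz":0,"hand":-1},{"wx":0,"wy":0,"wz":18.9,"dx":0.479,"dy":-0.218,"dz":0,"hand":-1},{"wx":0,"wy":0,"wz":18.9,"dx":0.479,"dy":-0.218,"dz":0,"hand":-1},{"wx":0,"wy":0,"wz":18.9,"dx":0.479,"dy":-0.218,"dz":0,"hand":-1},{"wx":0,"wy":0,"wz":18.9,"dx":0.479,"dy":-0.218,"dz":0,"hand":-1},{"wx":0,"wy":0,"wz":18.9,"dx":0.479,"dy":-0.218,"dz":0,"hand":-1},{"wx":0,"wy":0,"wz":18.9,"dx":0.479,"dy":-0.218,"dz":0,"hand":-1},{"wx":0,"wy":0,"wz":18.9,"dx":0.479,"dy":-0.218,"dz":0,"hand":-1},{"wx":0,"wy":0,"wz":18.9,"dx":0.479,"dy":-0.218,"dz":0,"hand":-1},{"wx":0,"wy":0,"wz":18.9,"dx":0.479,"dy":-0.218,"dz":0,"hand":-1},{"wx":0,"wy":0,"wz":18.9,"dx":0.479,"dy":-0.218,"dz":0,"hand":-1}]'
```

```text
time: 2.02
tool_pos: [0.5995, -0.1877, 0.2313]
tool_rot: [0.0, 0.999, 0.036, -0.0]
contact_force: [0.2, -0.6, -0.7]
gripper_width: 0.004
```

```bash
python3 -m pendant '[{"wx":0,"wy":0,"wz":0,"dx":0,"dy":0,"dz":0.105,"hand":-1},{"wx":0,"wy":0,"wz":0,"dx":0,"dy":0,"dz":0.105,"hand":-1},{"wx":0,"wy":0,"wz":0,"dx":0,"dy":0,"dz":0.105,"hand":-1},{"wx":0,"wy":0,"wz":0,"dx":0,"dy":0,"dz":0.105,"hand":-1},{"wx":0,"wy":0,"wz":0,"dx":0,"dy":-0.01,"dz":0.105,"hand":-1},{"wx":0,"wy":0,"wz":0,"dx":0,"dy":-0.02,"dz":0.105,"hand":-1},{"wx":0,"wy":0,"wz":0,"dx":0,"dy":-0.02,"dz":0.105,"hand":-1}]'
python3 - <<'E'
from h import *
p,d=cams.grab_frame('side');cv2.imwrite('pics/s1.png',cv2.resize(p[100:260,180:400,::-1],None,fx=3,fy=3))
E
```

```text
time: 2.6
tool_pos: [0.6002, -0.1658, 0.1296]
tool_rot: [0.001, 0.999, 0.037, 0.002]
contact_force: [-0.1, 0.4, 0.7]
gripper_width: -0.001
```

View pics/s1.png

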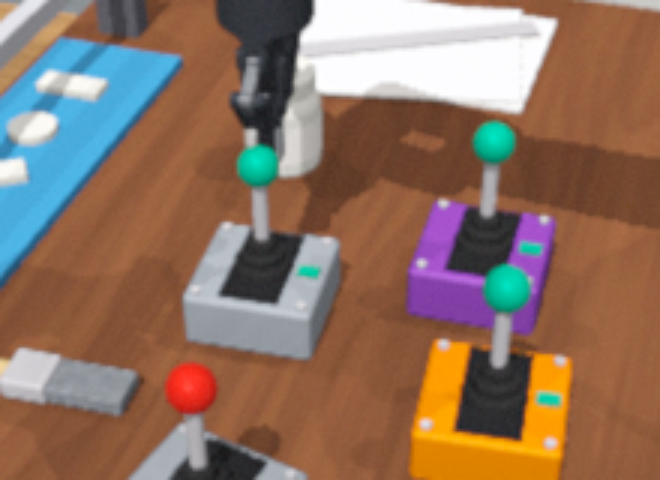

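The shut fingers stand right behind the knob on its -y side (px ~258,130 of the crop), aligned and not touching. Push.

```bash
python3 -m pendant '[{"wx":0,"wy":0,"wz":0,"dx":0,"dy":-0.01,"dz":0,"hand":-1},{"wx":0,"wy":0,"wz":0,"dx":0,"dy":-0.02,"dz":0,"hand":-1},{"wx":0,"wy":0,"wz":0,"dx":0,"dy":-0.03,"dz":0,"hand":-1},{"wx":0,"wy":0,"wz":0,"dx":0,"dy":-0.04,"dz":0,"hand":-1},{"wx":0,"wy":0,"wz":0,"dx":0,"dy":-0.046,"dz":0,"hand":-1},{"wx":0,"wy":0,"wz":0,"dx":0,"dy":-0.046,"dz":0,"hand":-1},{"wx":0,"wy":0,"wz":0,"dx":0,"dy":-0.046,"dz":0,"hand":-1}]'
cat > m.py <<'E'
from h import *
import sys
from scipy.optimize import least_squares
yb=np.array([-.0724,.9974])
for c in ['top','side']:
    p,d=cams.grab_frame(c);W=cloud(c,d);h=cv2.cvtColor(p,cv2.COLOR_RGB2HSV)
    m=(d>0)&(np.hypot(W[...,0]-.594,W[...,1]+.11)<.09)&(h[...,0]>70)&(h[...,0]<95)&(h[...,1]>120)&(W[...,2]>.11)&(W[...,2]<.18);Q=W[m]
    if len(Q)>8:
        r=least_squares(lambda x:np.linalg.norm(Q-x,axis=1)-.017,Q.mean(0)-[0,0,.01],loss='soft_l1',f_scale=.002)
        print(c,len(Q),r.x.round(4),'tilt',np.arctan2((r.x[:2]-[.5955,-.1245])@yb,r.x[2]-.05).round(3))
    cv2.imwrite(f'pics/{sys.argv[1]}_{c}.png',p[:,:,::-1])
E
python3 m.py p1
```

```text
time: 3.23
tool_pos: [0.5955, -0.1205, 0.1264]
tool_rot: [0.0, 0.999, 0.037, 0.0]
contact_force: [1.4, -2.3, 0.8]
gripper_width: -0.0
top 19 [ 0.5956 -0.0887  0.1468] tilt 0.353
side 160 [ 0.5931 -0.0928  0.1456] tilt 0.321
```

The knob is about 0.34 over. A further 4 mm gives about 0.38, then I hold.

```bash
python3 -m pendant '[{"wx":0,"wy":0,"wz":0,"dx":0,"dy":-0.004,"dz":0,"hand":-1},{"wx":0,"wy":0,"wz":0,"dx":0,"dy":-0.004,"dz":0,"hand":-1},{"wx":0,"wy":0,"wz":0,"dx":0,"dy":-0.004,"dz":0,"hand":-1},{"wx":0,"wy":0,"wz":0,"dx":0,"dy":-0.004,"dz":0,"hand":-1},{"wx":0,"wy":0,"wz":0,"dx":0,"dy":-0.004,"dz":0,"hand":-1},{"wx":0,"wy":0,"wz":0,"dx":0,"dy":-0.004,"dz":0,"hand":-1},{"wx":0,"wy":0,"wz":0,"dx":0,"dy":-0.004,"dz":0,"hand":-1},{"wx":0,"wy":0,"wz":0,"dx":0,"dy":-0.004,"dz":0,"hand":-1},{"wx":0,"wy":0,"wz":0,"dx":0,"dy":-0.004,"dz":0,"hand":-1},{"wx":0,"wy":0,"wz":0,"dx":0,"dy":-0.004,"dz":0,"hand":-1},{"wx":0,"wy":0,"wz":0,"dx":0,"dy":-0.004,"dz":0,"hand":-1},{"wx":0,"wy":0,"wz":0,"dx":0,"dy":-0.004,"dz":0,"hand":-1},{"wx":0,"wy":0,"wz":0,"dx":0,"dy":-0.004,"dz":0,"hand":-1},{"wx":0,"wy":0,"wz":0,"dx":0,"dy":-0.004,"dz":0,"hand":-1},{"wx":0,"wy":0,"wz":0,"dx":0,"dy":-0.004,"dz":0,"hand":-1}]'
python3 m.py p2
```

```text
time: 4.58
tool_pos: [0.5949, -0.1168, 0.1261]
tool_rot: [-0.0, 0.999, 0.036, -0.0]
contact_force: [0.4, -3.7, -2.7]
gripper_width: 0.003
top 21 [ 0.5938 -0.0866  0.1584] tilt 0.337
side 154 [ 0.5929 -0.0887  0.1445] tilt 0.363
```

View pics/p2_side.png

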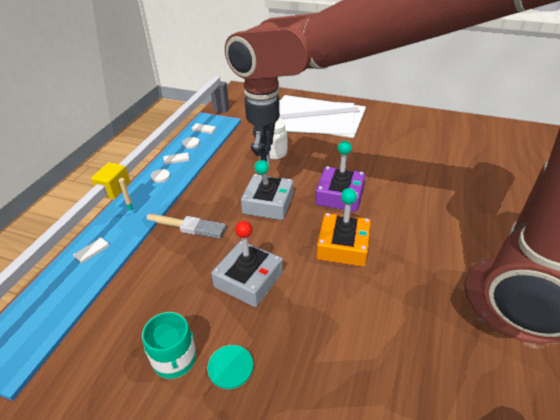

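The knob (px 261,167) leans toward the pot and nothing else has moved. The force matches the spring. Hold 1.7 s more, then back off the way I came, at a rate the stick can follow.

```bash
python3 -m pendant '[{"wx":0,"wy":0,"wz":0,"dx":0,"dy":-0.001,"dz":0,"hand":-1},{"wx":0,"wy":0,"wz":0,"dx":0,"dy":-0.001,"dz":0,"hand":-1},{"wx":0,"wy":0,"wz":0,"dx":0,"dy":-0.001,"dz":0,"hand":-1},{"wx":0,"wy":0,"wz":0,"dx":0,"dy":-0.001,"dz":0,"hand":-1},{"wx":0,"wy":0,"wz":0,"dx":0,"dy":-0.001,"dz":0,"hand":-1},{"wx":0,"wy":0,"wz":0,"dx":0,"dy":-0.001,"dz":0,"hand":-1},{"wx":0,"wy":0,"wz":0,"dx":0,"dy":-0.001,"dz":0,"hand":-1},{"wx":0,"wy":0,"wz":0,"dx":0,"dy":-0.001,"dz":0,"hand":-1},{"wx":0,"wy":0,"wz":0,"dx":0,"dy":-0.001,"dz":0,"hand":-1},{"wx":0,"wy":0,"wz":0,"dx":0,"dy":-0.001,"dz":0,"hand":-1},{"wx":0,"wy":0,"wz":0,"dx":0,"dy":-0.001,"dz":0,"hand":-1},{"wx":0,"wy":0,"wz":0,"dx":0,"dy":-0.001,"dz":0,"hand":-1},{"wx":0,"wy":0,"wz":0,"dx":0,"dy":-0.001,"dz":0,"hand":-1},{"wx":0,"wy":0,"wz":0,"dx":0,"dy":-0.001,"dz":0,"hand":-1},{"wx":0,"wy":0,"wz":0,"dx":0,"dy":-0.001,"dz":0,"hand":-1},{"wx":0,"wy":0,"wz":0,"dx":0,"dy":-0.001,"dz":0,"hand":-1},{"wx":0,"wy":0,"wz":0,"dx":0,"dy":-0.001,"dz":0,"hand":-1},{"wx":0,"wy":0,"wz":0,"dx":0,"dy":-0.001,"dz":0,"hand":-1},{"wx":0,"wy":0,"wz":0,"dx":0,"dy":-0.001,"dz":0,"hand":-1},{"wx":0,"wy":0,"wz":0,"dx":0,"dy":-0.001,"dz":0,"hand":-1}]' && python3 m.py p3; python3 -m pendant '[{"wx":0,"wy":0,"wz":0,"dx":0,"dy":0.015,"dz":0,"hand":-1},{"wx":0,"wy":0,"wz":0,"dx":0,"dy":0.03,"dz":0,"hand":-1},{"wx":0,"wy":0,"wz":0,"dx":0,"dy":0.045,"dz":0,"hand":-1},{"wx":0,"wy":0,"wz":0,"dx":0,"dy":0.06,"dz":0,"hand":-1},{"wx":0,"wy":0,"wz":0,"dx":0,"dy":0.075,"dz":0,"hand":-1},{"wx":0,"wy":0,"wz":0,"dx":0,"dy":0.08,"dz":0,"hand":-1},{"wx":0,"wy":0,"wz":0,"dx":0,"dy":0.08,"dz":-0.04,"hand":-1},{"wx":0,"wy":0,"wz":0,"dx":0,"dy":0.08,"dz":-0.08,"hand":-1},{"wx":0,"wy":0,"wz":0,"dx":0,"dy":0.08,"dz":-0.1,"hand":-1},{"wx":0,"wy":0,"wz":0,"dx":0,"dy":0.08,"dz":-0.1,"hand":-1},{"wx":0,"wy":0,"wz":0,"dx":0,"dy":0.08,"dz":-0.1,"hand":-1},{"wx":0,"wy":0,"wz":0,"dx":0,"dy":0.08,"dz":-0.1,"hand":-1}]'
python3 m.py p4
```

```text
time: 6.35
tool_pos: [0.595, -0.1158, 0.1263]
tool_rot: [-0.0, 0.999, 0.036, -0.0]
contact_force: [-0.5, -3.6, -2.7]
gripper_width: -0.002
top 21 [ 0.5928 -0.0869  0.1612] tilt 0.327
side 153 [ 0.5932 -0.0877  0.1436] tilt 0.375
time: 7.45
tool_pos: [0.6004, -0.1956, 0.2252]
tool_rot: [-0.0, 0.999, 0.036, -0.001]
contact_force: [-1.0, -0.7, -0.3]
gripper_width: -0.001
top 117 [ 0.5959 -0.1233  0.1502] tilt 0.012
side 138 [ 0.5959 -0.1278  0.1522] tilt -0.032
```

View pics/p4_side.png

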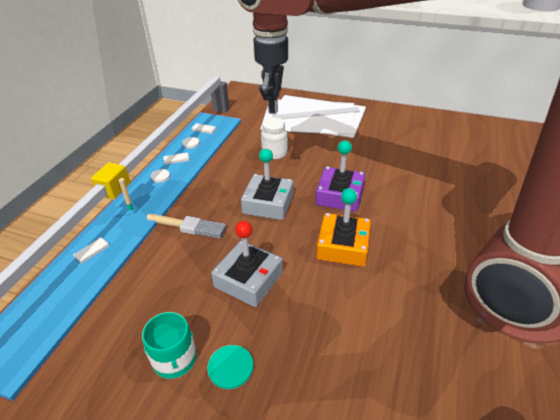

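The stick is upright again at px (265,155), the same fit as at the start. The arm is clear and everything else is unmoved.

```bash
python3 -c "
from plant import job;print(job.job_done())"
```

```text
the job is handed in; nothing more can be done
None
```

I pushed the teal-knobbed stick on the grey box toward the open teal pot, which stands on the robot's left (+y). I held it there for about 3 s, let it spring back, and handed the job in at about 7.5 s.

- **Tilt:** The last side-camera fit during the hold gave 0.375 rad, and the wrist force was about 3.6 N, which fits the spring near its stop. The top camera read lower (about 0.33 rad), from only 21 pixels because the gripper covered most of the knob. Both are above the 0.30 needed.
- **Release:** The knob is back within 1 mm of its starting fit in both cameras. The two cameras differ by about 4 mm between themselves, as they did at the start.
- **Rest of the scene:** In the last picture the red joystick, the teal pot and the white jar look unmoved, and the gripper is clear of everything. I judged this by eye and did not re-measure them.
- **Brush carriage:** It did not visibly move on the rail during the hold or afterwards. I judged the job by the stick.

One move command was refused before anything moved, because its rows left out some of the fields; I resent it with every field filled in.

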